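Drain the funnel and stopper the dye bottles

ROBOT

A 6-joint arm with a two-finger parallel gripper is mounted at the origin on a cart in front of the work surface, level with it; the furniture and walls round the work are solid. World frame = base frame: x ahead of the robot, y to its left, z up, the work surface at z = 0. Lengths are in m, angles in rad, forces in N, time in s.
With the tool pointing down it reaches from about 0.35 to 0.775 m from the base axis. Payload 5.5 kg.
Tool frame: the origin (TCP) lies on the centre line of the jaws, within the pads' length; the fingertips stand 11 mm ahead of it and the grasp point (between the pads) lies 8 mm behind it; z points along the fingers, y is the line along which they close (so a half turn about z gives the same grasp; the last joint's range is limited). The gripper opens to 85 mm and grips with 20 to 120 N. Pads are 22 mm wide; open, the fingers measure 114 mm over their backs; the gripper's body (76 mm by 85 mm) begins 54 mm behind the grasp point. The pads swing forward as they close: fully open they stand 13 mm farther back than shut.
Start: joints at [1.131, 0.313, 0.046, 1.304, 0, 1.431], TCP at [0.17, 0.549, 0.242] pointing down, gripper open.
Joint ranges: [-2.76, 2.76], [-0.86, 1.69], [-1.03, 1.26], [-2.2, 2.34], [-1.47, 1.5], [-3.14, 3.14]. Speed limits (rad/s): [2.57, 2.57, 3.14, 3.14, 3.14, 3.14].

INTERFACE

Orientations are given as a unit quaternion [w, x, y, z].
In Python, from workcell import get_state, eyes, env gives the robot as it stands.
- The arm moves only by the shell command python3 -m inch 'ROWS' [OPENING] [FORCE]. ROWS is JSON, one flat list of numbers, 4 for each row, row after row: the shift along the tool's x, y, z in cm, then the turn about the tool's z in rad. A call has exactly 5 rows; each row shifts and turns the commanded pose from where the row before left it, along the tool's axes as they then stand; what a row does not reach is not made up. A row lasts 1/12 s, in which the tool goes at most 41.7 mm and 7.16 degrees, less where a joint would pass 70% of its speed; a pose out of reach is approached as far as the arm can. A call is refused whole if a number of a shift passes 4.17 or a number of a turn 0.125, either way. A call with a gripper value outside its range is refused whole. OPENING is the opening, from -1 (shut) to 1 (fully open), set as the call begins (- or left out, the last holds). The fingers move at their own pace and stop on an object; FORCE is the grip in N (left out, the last holds). Time passes only in rows, so rows that do not move let the fingers close, or fill a call up. It gives the time, the measured TCP pose, the force, the opening and the grip force at its end, in the units of the state.
- get_state(): the state, without advancing time (a new reading comes with each control period).
- eyes.read_camera(name): name is "scene" or "top" or "wrist"; returns the picture (480x640x3 uint8, red, green, blue); there is no depth.
- eyes.camera_info(name): a dict with "fovy" (degrees; the focal length in pixels is half the picture's height over the tangent of half this angle, whatever the lens; pixels are square), "cx", "cy" (the principal point, pixels), "xyz" and "orientation" of the camera in the world. Camera axes: x right, y down, z forward; pixel columns grow to the right and rows downward; lengths in m; the calibration is good to about 2 mm. A picture is of the moment at which its call begins: read the wrist's pose just before it. camera_info takes no time and is no camera call; for the wrist camera it gives the pose at the moment of the call.
- env.hand_in(): hands the job in; it is judged then, once.
The state is a dict: "clock": time; "joint_pos": joint angles; "qvel": joint speeds; "tau": joint torques, N m; "tcp_pos": TCP position; "orientation": TCP orientation; "wrist_force": force on the tool from outside, world axes, zero at the start; "ft_torque": the same for the moment, N m; "finger_gap": finger opening in m; "grip_force": force on a finger pad.
Only numpy, scipy, OpenCV 4.12 (cv2) and the standard library are available. Lean on these libraries where they do the work, as an engineer would, in place of code of your own. Each camera call takes 0.05 s, during which the arm holds its last target. There are 200 camera calls.

TASK

The dye has been decanted: take the blue funnel out of the amber bottle and stand it in the mouth of the empty clear jar to drain. Close the amber bottle with the large dark-knobbed stopper and the green bottle with the small white-knobbed one, both fully home with their flanges flat on the rims. Keep both bottles and the jar upright, and leave them and everything else on the desk standing where they are.

Things in the scene. Friction and masses are not known exactly. Their poses are not given: they have to be found in the camera images.
- wide_bottle_mouth (a point): centre of the rim plane of the amber glass bottle, 112 mm above the desk. Loose, about 0.42 kg; body 62 mm across up to a shoulder at 88 mm, neck 39 mm across outside; open bore 28 mm across and 45 mm deep. The funnel stands in it at the start. Site z axis = bottle axis, up
- narrow_bottle_mouth (a point): centre of the rim plane of the green glass bottle, 126 mm above the desk. Loose, about 0.38 kg; body 54 mm across up to a shoulder at 98 mm, neck 31 mm across outside; open bore 19 mm across and 45 mm deep. Site z axis = bottle axis, up
- drain_jar_mouth (a point): centre of the rim plane of the empty clear glass jar, 84 mm above the desk. Loose, about 0.40 kg; body 68 mm across up to a shoulder at 62 mm, neck 47 mm across outside; open mouth 38 mm across and 52 mm deep. Site z axis = jar axis, up
- funnel_band (a point): blue plastic funnel, 50 g, 77 mm tall: this point is on its axis at mid-height of the upright cylindrical band at the top (54 mm across, 24 mm tall), the place to grip it. Below the band a 45 degree cone (20 mm tall) runs down to a stem 14 mm across that tapers to 10 mm at the tip, 65 mm below this point. It hangs by its cone: this point stands 25 mm above the rim of the wide bottle, and 20 mm above the rim of the drain jar when seated there. Site z axis = funnel axis, up
- large_stopper_knob (a point): large stopper, dark wood knob over a cork plug, 45 g: this point is on its axis at mid-height of the cylindrical knob (24 mm across, 40 mm tall). 20 mm below it a flange begins (36 mm across, 5 mm thick), whose underside lies 25 mm below this point; under that the tapered plug, 24 mm long, 25 mm across at the top and 21 mm at the foot. Fits the wide bottle only. At the start it stands upright in its plywood rest. Site z axis = stopper axis, up
- small_stopper_knob (a point): small stopper, white plastic knob over a cork plug, 45 g: this point is on its axis at mid-height of the cylindrical knob (20 mm across, 40 mm tall). 20 mm below it a flange begins (29 mm across, 5 mm thick), whose underside lies 25 mm below this point; under that the tapered plug, 24 mm long, 16 mm across at the top and 12 mm at the foot. Belongs to the narrow bottle. At the start it stands upright in its plywood rest. Site z axis = stopper axis, up
- large_rest: plywood block 52 x 52 x 32 mm, fixed to the desk, with the hole in which the large stopper stands (flange on the block's top face); origin at the centre of its underside. A closed jar, a tub and a knife lie fixed to the desk on the robot's side of the rests, 60 mm or more from the stoppers' axes, up to 81 mm high
- small_rest: plywood block 52 x 52 x 32 mm, fixed to the desk, with the hole in which the small stopper stands (flange on the block's top face); origin at the centre of its underside. A closed jar, a tub and a knife lie fixed to the desk on the robot's side of the rests, 60 mm or more from the stoppers' axes, up to 81 mm high
- dye_bottle_middle (a point): bystander: closed brownish bottle with white cap, 59 mm across, 198 mm tall; point at mid-height on its axis
- thread_spool_middle (a point): bystander: spool of red thread, 35 mm across, 44 mm tall; point at mid-height on its axis
Mind the look-alikes: they are no part of the job. Of the things like the part that bears wide_bottle_mouth, leave any that is yellow; of the rest the smaller one is meant.

How it is judged:
By the outcome, as a careful person would: the job done as asked, in the order asked, and still so for the second after the job is handed in, with the robot touching nothing.
It also fails if it takes over 72 s, if anything falls off the work surface, if the arm or the gripper's body presses on something with over 40 N, if the wrist force passes 120 N, or if a joint passes its speed limit or range.

## Working session

There is one attempt and no reset: what is moved stays moved. The work goes in short steps, Python scripts to look and compute and a shell command to move; the robot and the scene stay as the last step left them, time stands still between calls to the robot, and variables do not carry over. Pictures are saved under pics/ and viewed, at most 10 in all, crops included, and the job is handed in when it is done.

```bash
ls; mkdir -p pics; python3 - <<'E'
from workcell import get_state, eyes, env
import cv2
print(get_state())
for n in ("scene","top","wrist"):
    print(n,eyes.camera_info(n))
    cv2.imwrite(f"pics/{n}0.png",eyes.read_camera(n)[:,:,::-1])
E
```

```text
pics
{'clock': 0.0, 'joint_pos': array([1.13139938e+00, 3.14013819e-01, 4.49620793e-02, 1.30358785e+00,
       4.32404238e-06, 1.43123241e+00]), 'qvel': array([ 0.00091709,  0.000852  ,  0.0010562 , -0.0010292 , -0.00071686,
        0.00083978]), 'tau': array([-1.93994325e-03, -4.80630970e+01,  2.98531777e+01,  1.94044621e-02,
       -5.36668922e-04, -1.22917591e-06]), 'tcp_pos': array([0.16960844, 0.54889921, 0.2413943 ]), 'orientation': array([-2.65155753e-04,  1.49355525e-01,  9.88783130e-01, -8.82667405e-04]), 'wrist_force': array([ 0.98428763, -0.53264023,  0.38054394]), 'ft_torque': array([-0.03631282, -0.05139343, -0.04020014]), 'grip_force': 0.0, 'finger_gap': 0.08530122822497341}
scene {'fovy': 53.39211046498525, 'cx': 325.182572835732, 'cy': 240.52059131404474, 'xyz': array([ 0.10104129, -0.53640901,  0.55064342]), 'orientation': array([-0.4513745 ,  0.81512384, -0.31164807,  0.18630528])}
top {'fovy': 55.13969903233351, 'cx': 324.4128290321561, 'cy': 240.43686606806727, 'xyz': array([ 0.44325569, -0.00331244,  1.08758503]), 'orientation': array([ 0.05526258, -0.69950515,  0.70980233, -0.06180003])}
wrist {'fovy': 58.25643055811187, 'cx': 313.5173026658946, 'cy': 238.09821645105913, 'xyz': array([0.10562092, 0.56929818, 0.37371979]), 'orientation': array([0.10754205, 0.79724961, 0.5888306 , 0.0781428 ])}
```

View pics/top0.png

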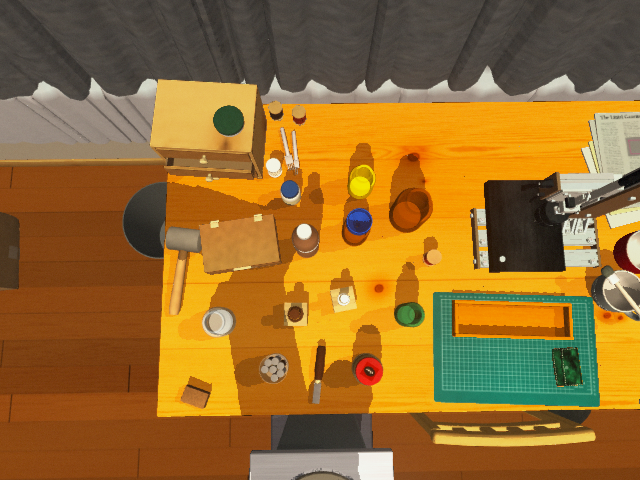

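View pics/scene0.png

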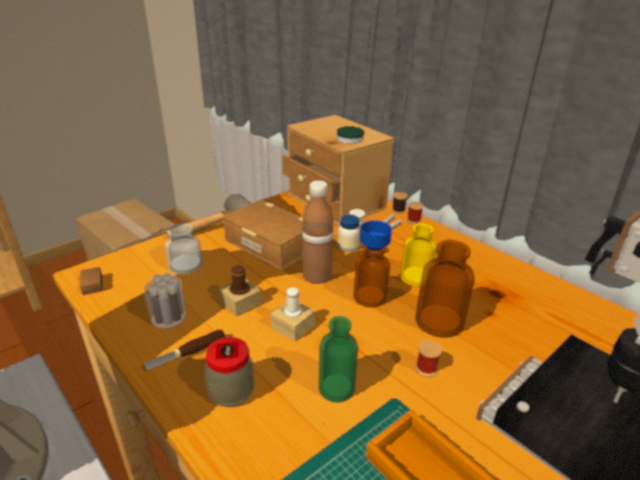

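The top view shows the funnel at (359,221), large stopper at (295,313), small stopper at (344,298), green mouth at (408,314) and clear jar at (218,321). The look-alikes are the yellow bottle at (361,182) and the big amber one at (411,210).

```bash
cat > h.py <<'E'
import numpy as np, cv2
from scipy.spatial.transform import Rotation as R
from workcell import get_state, eyes, env
def cam(n): 
    i=eyes.camera_info(n); w,x,y,z=i["orientation"]
    return i, R.from_quat([x,y,z,w]).as_matrix(), 240/np.tan(np.radians(i["fovy"]/2))
def ray(c,u,v):
    i,M,f=c; d=M@np.array([(u-i["cx"])/f,(v-i["cy"])/f,1]); return i["xyz"],d
def at(c,u,v,z):
    o,d=ray(c,u,v); return o+d*(z-o[2])/d[2]
def proj(c,p):
    i,M,f=c; q=M.T@(np.array(p)-i["xyz"]); return q[0]/q[2]*f+i["cx"],q[1]/q[2]*f+i["cy"]
def tcp():
    s=get_state(); w,x,y,z=s["orientation"]; return s["tcp_pos"],R.from_quat([x,y,z,w]).as_matrix()
E
python3 - <<'E'
from h import *
c=cam("top"); s=cam("scene")
print(proj(c,[.17,.549,.24]),proj(c,[0,0,0]))
for n,u,v,z in [("funnel",359,221,.149),("large",295,313,.077),("small",344,298,.077),("green",408.5,314,.126),("jar",218,321,.084),("dye",304,232,.198),("spool",433,257,.044),("bigamber",411,208,.15),("yellow",361,181,.12)]:
    p=at(c,u,v,z); print(n,p.round(4),np.round(proj(s,p),1))
a=cv2.imread("pics/top0.png")[160:400,180:480]; b=cv2.imread("pics/scene0.png")[170:410,140:480]
cv2.imwrite("pics/c1.png",cv2.resize(a[:, :260],(780,600*720//600*600//720),interpolation=3)[:600])
cv2.imwrite("pics/c2.png",cv2.resize(b,(800,565),interpolation=3))
print(proj(cam("wrist"),[.17,.549,0]))
E
```

```text
(np.float64(-0.43414854694651694), np.float64(484.5589350206467)) (np.float64(321.99861731728924), np.float64(524.0450575228708))
funnel [ 0.6403 -0.086   0.149 ] [374.7 228.4]
large [0.4534 0.0523 0.077 ] [238.2 269.3]
small [ 0.4842 -0.0548  0.077 ] [291.6 291. ]
green [ 0.4473 -0.1851  0.126 ] [331.  317.9]
jar [0.4389 0.2172 0.084 ] [182.7 231.4]
dye [0.6094 0.0272 0.198 ] [316.7 184.9]
spool [ 0.5758 -0.2627  0.044 ] [427.8 348.6]
bigamber [ 0.6664 -0.1958  0.15  ] [437.6 249.1]
yellow [ 0.7355 -0.0954  0.12  ] [412.6 227.1]
(np.float64(313.7281599899356), np.float64(200.0734510828563))
```

View pics/c2.png

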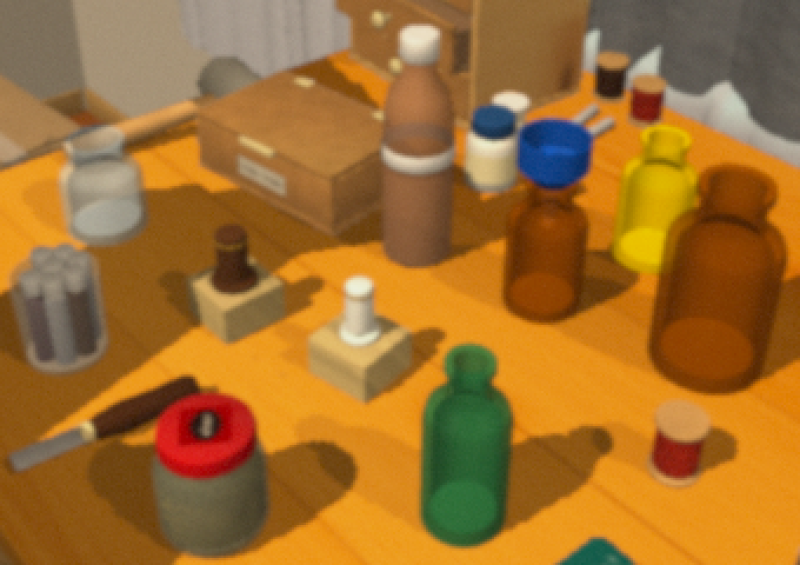

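The scene crop (scale 2.353, offset 140,170) shows the large knob top at (231,233), the small knob top at (359,285) and the funnel top at (556,138). All three agree with the top view. The green mouth at (471,360) disagrees by about 9 px, so I'll check the top crop.

```bash
python3 - <<'E'
from h import *
a=cv2.imread("pics/top0.png")
A=[cv2.resize(a[v-24:v+24,u-24:u+24],(384,288) and (288,288),interpolation=3) for u,v in [(359,221),(218,321),(408,314),(295,313)]]
cv2.imwrite("pics/c3.png",np.vstack([np.hstack(A[:2]),np.hstack(A[2:])]))
E
```

```text
(no output)
```

View pics/c3.png

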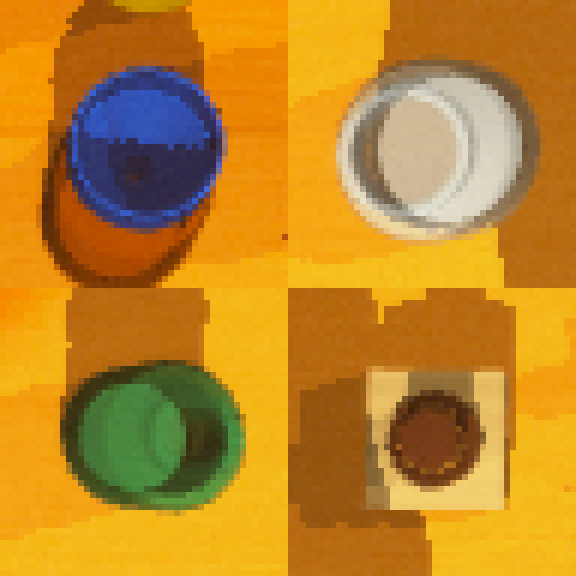

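The top crop puts the funnel at (359.5,221.5). The jar mouth is the left ring, centre (214,321.5). The green mouth is the right ring, about (417,314.5). The large knob is at (295.3,314).

```bash
cat >> h.py <<'E'
def go(p,yaw=None):
    "TCP target p, closing-axis yaw deg: prints turn first, then shift (cm) in turned tool axes"
    t,M=tcp(); y0=np.degrees(np.arctan2(M[1,1],M[0,1])); 
    yaw=y0 if yaw is None else yaw
    d=(y0-yaw+90)%180-90
    N=M@R.from_euler('z',d,degrees=True).as_matrix()
    print("tcp",t.round(4),"yaw",y0.round(1),"turn",np.radians(d).round(3),"shift",(N.T@(np.array(p)-t)*100).round(2))
E
python3 - <<'E'
from h import *
from scipy.optimize import least_squares
c=cam("top"); s=cam("scene")
for n,z,a,b in [("funnel",.149,(359.5,221.5),(376.3,228.6)),("large",.077,(295.3,314),(238.2,269)),("small",.077,(344,298.5),(292.6,291.1)),("green",.126,(417.3,314.5),(340.2,323)),("jar",.084,(214,321.5),(180.4,229.5))]:
    f=lambda p:np.r_[np.subtract(proj(c,[*p,z]),a),np.subtract(proj(s,[*p,z]),b)]
    r=least_squares(f,[.5,0]); print(n,r.x.round(4),r.fun.round(1))
go([.64,-.086,.26],50)
E
```

```text
funnel [ 0.6405 -0.088 ] [ 0.5 -0.6 -0.6  0.2]
large [0.4525 0.0519] [-0.1 -0.6 -0.3  0.6]
small [ 0.4844 -0.0557] [ 0.4 -0.6 -0.5  0.1]
green [ 0.4479 -0.2019] [-0.7 -0.9 -0.2  1.1]
jar [0.4384 0.2258] [-0.  -0.2 -0.1  0.2]
tcp [0.1697 0.549  0.2416] yaw 72.8 turn 0.398 shift [-76.85 -18.41  -1.79]
```

```bash
python3 -m inch '[0,0,-0.5,0.1,0,0,-0.5,0.1,0,0,-0.5,0.1,0,0,-0.3,0.1,0,0,0,0]' 0.9
python3 -m inch '[-3.7,-0.9,0,0,-3.7,-0.9,0,0,-3.7,-0.9,0,0,-3.7,-0.9,0,0,-3.7,-0.9,0,0]'
python3 -m inch '[-3.7,-0.9,0,0,-3.7,-0.9,0,0,-3.7,-0.9,0,0,-3.7,-0.9,0,0,-3.7,-0.9,0,0]'
python3 -m inch '[-3.7,-0.9,0,0,-3.7,-0.9,0,0,-3.7,-0.9,0,0,-3.7,-0.9,0,0,-3.7,-0.9,0,0]'
python3 -m inch '[-3.7,-0.9,0,0,-3.7,-0.9,0,0,-3.7,-0.9,0,0,-3.7,-0.9,0,0,0,0,0,0]'
python3 - <<'E'
from h import *
go([.6405,-.088,.129],50)
w=cam("wrist"); a=eyes.read_camera("wrist"); print(proj(w,[.6405,-.088,.149]))
cv2.imwrite("pics/w1.png",a[:,:,::-1])
E
```

```text
clock: 0.57
tcp_pos: [0.1699, 0.5495, 0.2607]
orientation: [0.0, 0.344, 0.939, 0.0]
wrist_force: [-0.3, 0.1, 0.2]
finger_gap: 0.081
grip_force: 0.0
clock: 0.98
tcp_pos: [0.2827, 0.3943, 0.2599]
orientation: [-0.0, 0.341, 0.94, -0.0]
wrist_force: [0.4, 0.8, -0.3]
finger_gap: 0.0813
grip_force: 0.0
clock: 1.4
tcp_pos: [0.3954, 0.2405, 0.2601]
orientation: [-0.0, 0.341, 0.94, 0.0]
wrist_force: [0.7, 1.2, 0.2]
finger_gap: 0.0811
grip_force: 0.0
clock: 1.82
tcp_pos: [0.508, 0.0869, 0.26]
orientation: [-0.0, 0.341, 0.94, 0.0]
wrist_force: [1.1, 0.4, -0.3]
finger_gap: 0.0811
grip_force: 0.0
clock: 2.23
tcp_pos: [0.6007, -0.0399, 0.2583]
orientation: [0.001, 0.344, 0.939, -0.001]
wrist_force: [-0.3, 0.1, 0.7]
finger_gap: 0.0811
grip_force: 0.0
tcp [ 0.6007 -0.0399  0.2583] yaw 49.8 turn -0.004 shift [-6.12 -1.12 12.94]
(np.float64(295.62853551373456), np.float64(335.2249970970639))
```

View pics/w1.png

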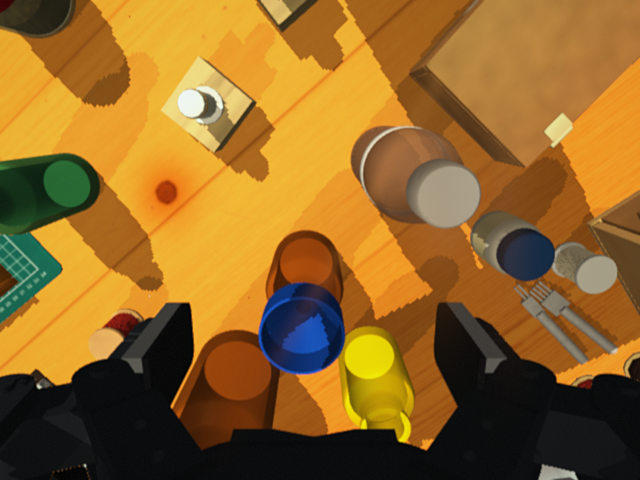

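The wrist view shows the funnel rim centre at about (302,328), where (296,335) was predicted, a few mm off. I'll move over it and check again numerically.

```bash
python3 - <<'E'
from h import *
w=cam("wrist"); print(at(w,302,328,.149))
E
python3 -m inch '[-1.5,-0.3,1,0,-1.5,-0.3,1,0,-1.5,-0.3,1.5,0,-1.3,-0.2,1.5,0,0,0,0,0]'
python3 -m inch '[0,0,0,0,0,0,0,0,0,0,0,0,0,0,0,0,0,0,0,0]'
python3 - <<'E'
from h import *
w=cam("wrist"); a=eyes.read_camera("wrist"); print(proj(w,[.6405,-.088,.149]))
go([.6405,-.088,.129],50)
h=cv2.cvtColor(a,cv2.COLOR_RGB2HSV); m=cv2.inRange(h,(110,120,40),(125,255,255))
n,l,st,ce=cv2.connectedComponentsWithStats(m); print([(s.tolist()) for s in st[1:] if s[4]>500])
cv2.imwrite("pics/w2.png",a[:,:,::-1])
E
```

```text
[ 0.63723724 -0.07903913  0.149     ]
clock: 2.7
tcp_pos: [0.6344, -0.0812, 0.2053]
orientation: [-0.003, 0.343, 0.939, -0.0]
wrist_force: [-0.0, 0.7, -0.1]
finger_gap: 0.0812
grip_force: 0.0
clock: 3.12
tcp_pos: [0.6349, -0.0795, 0.2113]
orientation: [0.001, 0.342, 0.94, 0.0]
wrist_force: [1.0, 0.3, 0.4]
finger_gap: 0.0806
grip_force: 0.0
(np.float64(307.091603152198), np.float64(285.4625086431855))
tcp [ 0.6349 -0.0796  0.2112] yaw 49.9 turn -0.001 shift [-0.96 -0.29  8.22]
[[262, 223, 108, 113, 6664]]
```

View pics/w2.png

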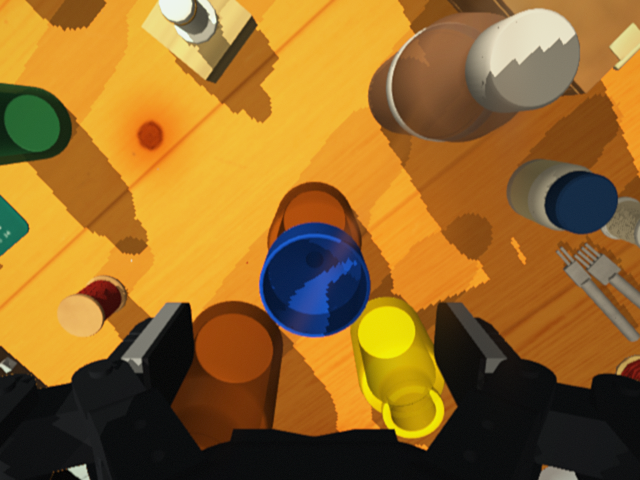

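The funnel rim centre is at (315.5,280) and the finger midline is near column 313.5. The wrist calibration may be slightly off, so I'll compare it with the fingers.

```bash
python3 - <<'E'
from h import *
w=cam("wrist"); t,M=tcp()
for k in (-.02,0,.011): print(k,np.round(proj(w,t+M[:,2]*k),1), [np.round(proj(w,t+M[:,2]*(k-.012)+M[:,1]*s*.0405),1) for s in (-1,1)])
p=at(w,315.5,280,.149); print(p, M.T@(p-t)*100)
i=eyes.camera_info("wrist"); print(M.T@(i["xyz"]-t), M.T@w[1])
E
```

```text
-0.02 [312.7 358.8] [array([160.2, 382.7]), array([465.1, 383.2])]
0 [312.9 327.1] [array([182.4, 344.9]), array([443.3, 345.2])]
0.011 [312.9 313.1] [array([192. , 328.4]), array([433.7, 328.7])]
[ 0.64088326 -0.08312841  0.149     ] [-0.67674781  0.11210072  6.22038983]
[ 0.06732527  0.00027025 -0.13220736] [[ 1.07663692e-03 -9.64528582e-01 -2.63976239e-01]
 [ 9.99998981e-01  1.28594224e-03 -6.20102109e-04]
 [ 9.37564403e-04 -2.63975303e-01  9.64528984e-01]]
```

```bash
python3 -m inch '[-0.4,0,1.5,0,-0.35,0,1.5,0,0,0,1.5,0,0,0,1.5,0,0,0,1.2,0]'
python3 -m inch '[0,0,1,0,0,0,0,0,0,0,0,0,0,0,0,0,0,0,0,0]'
python3 - <<'E'
from h import *
go([.6408,-.084,.129],50)
E
python3 -m inch '[0,0,0,0,0,0,0,0,0,0,0,0,0,0,0,0,0,0,0,0]' -0.2 20
python3 -m inch '[0,0,0,0,0,0,0,0,0,0,0,0,0,0,0,0,0,0,0,0]' -1 25
python3 -m inch '[0,0,0,0,0,0,0,0,0,0,0,0,0,0,0,0,0,0,0,0]'
```

```text
clock: 3.58
tcp_pos: [0.6402, -0.0846, 0.1375]
orientation: [-0.0, 0.343, 0.939, 0.0]
wrist_force: [0.2, 0.4, 0.5]
finger_gap: 0.0813
grip_force: 0.0
clock: 4.0
tcp_pos: [0.6412, -0.0849, 0.1295]
orientation: [0.001, 0.343, 0.939, 0.0]
wrist_force: [0.7, -0.8, 0.7]
finger_gap: 0.0811
grip_force: 0.0
tcp [ 0.6412 -0.0849  0.1295] yaw 49.9 turn -0.002 shift [0.09 0.04 0.05]
clock: 4.42
tcp_pos: [0.6411, -0.0847, 0.1289]
orientation: [0.001, 0.343, 0.939, 0.0]
wrist_force: [1.1, 0.6, 3.5]
finger_gap: 0.0535
grip_force: 22.9
clock: 4.83
tcp_pos: [0.641, -0.0848, 0.1289]
orientation: [0.001, 0.343, 0.939, 0.0]
wrist_force: [2.0, 1.3, 5.2]
finger_gap: 0.0533
grip_force: 25.7
clock: 5.25
tcp_pos: [0.641, -0.0848, 0.1289]
orientation: [0.001, 0.343, 0.939, 0.0]
wrist_force: [1.5, 2.0, 4.7]
finger_gap: 0.0534
grip_force: 25.7
```

```bash
python3 -m inch '[0,0,-0.5,0,0,0,-1,0,0,0,-1.2,0,0,0,-1.5,0,0,0,-1.5,0]'
python3 -m inch '[0,0,-1.8,0,0,0,-1.8,0,0,0,-1.8,0,0,0,-1.8,0,0,0,-1.8,0]'
python3 - <<'E'
from h import *
go([.50,.02,.27]); go([.4384,.2258,.20])
cv2.imwrite("pics/t2.png",eyes.read_camera("scene")[:,:,::-1])
E
```

```text
clock: 5.67
tcp_pos: [0.6396, -0.085, 0.1856]
orientation: [-0.001, 0.343, 0.939, -0.0]
wrist_force: [0.3, -0.8, -1.0]
finger_gap: 0.0528
grip_force: 26.4
clock: 6.08
tcp_pos: [0.6397, -0.085, 0.2763]
orientation: [-0.001, 0.343, 0.939, -0.0]
wrist_force: [0.2, 0.7, -0.3]
finger_gap: 0.0536
grip_force: 26.4
tcp [ 0.6397 -0.085   0.2763] yaw 49.9 turn 0.0 shift [17.45 -0.97  0.64]
tcp [ 0.6397 -0.085   0.2763] yaw 49.9 turn 0.0 shift [35.42 10.81  7.65]
```

View pics/t2.png

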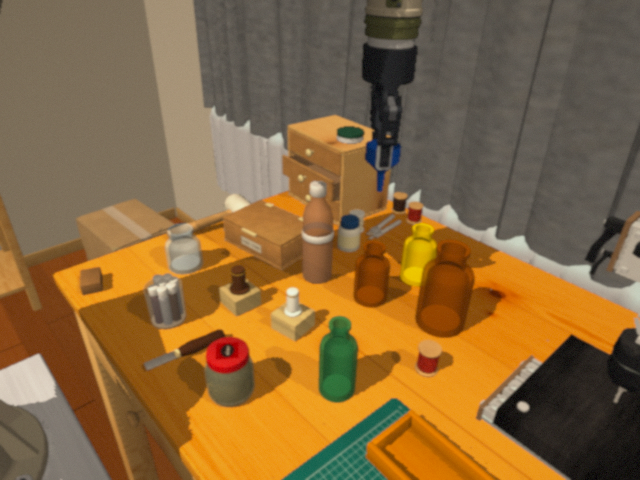

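The funnel is held cleanly, stem free, and the amber bottle still stands at (371,280).

```bash
python3 -m inch '[3.5,-0.2,0,0,3.5,-0.2,0,0,3.5,-0.2,0,0,3.5,-0.2,0,0,3.5,-0.2,0,0]'
python3 -m inch '[3.6,2.3,0,0,3.6,2.3,0,0,3.6,2.3,0,0,3.6,2.3,0,0,3.5,2.5,0,0]'
python3 -m inch '[0,0,1.5,0,0,0,1.5,0,0,0,1.5,0,0,0,1.5,0,0,0,0,0]'
python3 - <<'E'
from h import *
go([.4384,.2258,.098])
w=cam("wrist"); a=eyes.read_camera("wrist"); print(proj(w,[.4384,.2258,.084]),proj(w,[.4384,.2258,0]))
cv2.imwrite("pics/w3.png",a[:,:,::-1])
E
```

```text
clock: 6.55
tcp_pos: [0.4981, 0.0208, 0.2745]
orientation: [-0.001, 0.343, 0.939, -0.0]
wrist_force: [0.1, 0.1, 0.3]
finger_gap: 0.053
grip_force: 26.5
clock: 6.97
tcp_pos: [0.4385, 0.2208, 0.2752]
orientation: [-0.0, 0.343, 0.939, -0.0]
wrist_force: [0.9, 0.5, -0.7]
finger_gap: 0.0533
grip_force: 26.6
clock: 7.38
tcp_pos: [0.4378, 0.2191, 0.2121]
orientation: [-0.002, 0.343, 0.939, -0.002]
wrist_force: [-0.5, -0.0, 0.1]
finger_gap: 0.053
grip_force: 26.7
tcp [0.4378 0.2191 0.2121] yaw 49.9 turn 0.0 shift [ 0.36  0.61 11.41]
(np.float64(323.3859846757737), np.float64(226.5448782863393)) (np.float64(321.7522011339703), np.float64(202.15862070473403))
```

View pics/w3.png

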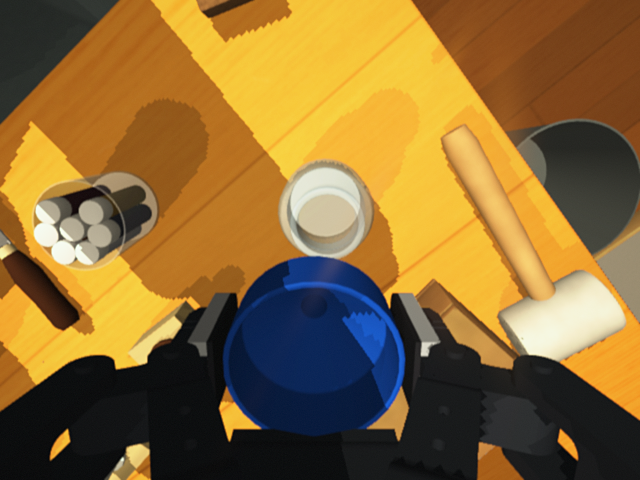

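The jar's mouth ring is at about (325,222), close to the prediction, and the funnel hangs upright. Lowering.

```bash
python3 -m inch '[0.45,0.65,0,0,0,0,1.5,0,0,0,2,0,0,0,2,0,0,0,2,0]'
python3 -m inch '[0,0,1.5,0,0,0,1.0,0,0,0,0.6,0,0,0,0.4,0,0,0,0,0]'
python3 -m inch '[0,0,0,0,0,0,0,0,0,0,0,0,0,0,0,0,0,0,0,0]'
python3 - <<'E'
from h import *
go([.4384,.2258,.0965])
a=eyes.read_camera("wrist");cv2.imwrite("pics/w4.png",a[:,:,::-1])
E
```

```text
clock: 7.85
tcp_pos: [0.4422, 0.2283, 0.1411]
orientation: [0.001, 0.343, 0.939, 0.001]
wrist_force: [0.0, 0.6, -0.1]
finger_gap: 0.0529
grip_force: 26.7
clock: 8.27
tcp_pos: [0.4412, 0.2277, 0.1054]
orientation: [0.0, 0.343, 0.939, 0.0]
wrist_force: [-1.0, 0.1, -0.6]
finger_gap: 0.053
grip_force: 26.7
clock: 8.68
tcp_pos: [0.4412, 0.2277, 0.1057]
orientation: [0.0, 0.343, 0.939, 0.0]
wrist_force: [-0.2, 0.2, 0.3]
finger_gap: 0.0533
grip_force: 26.7
tcp [0.4412 0.2277 0.1057] yaw 49.9 turn 0.0 shift [ 0.09 -0.32  0.92]
```

```bash
python3 -m inch '[0.1,-0.25,0,0,0,0,0.4,0,0,0,0.35,0,0,0,0,0,0,0,0,0]'
python3 -m inch '[0,0,0.1,0,0,0,0,0,0,0,0,0,0,0,0,0,0,0,0,0]'
```

```text
clock: 9.15
tcp_pos: [0.4384, 0.2267, 0.0977]
orientation: [-0.0, 0.343, 0.939, 0.0]
wrist_force: [-0.9, 1.3, 0.7]
finger_gap: 0.0532
grip_force: 26.8
clock: 9.57
tcp_pos: [0.4389, 0.2268, 0.0973]
orientation: [0.0, 0.343, 0.939, 0.001]
wrist_force: [-0.7, 2.0, 4.4]
finger_gap: 0.0531
grip_force: 27.2
```

Light contact. Release and lift.

```bash
python3 -m inch '[0,0,0,0,0,0,0,0,0,0,0,0,0,0,0,0,0,0,0,0]' 0.7
python3 -m inch '[0,0,-0.7,0,0,0,-1.5,0,0,0,-2,0,0,0,-3,0,0,0,-3,0]'
python3 -m inch '[0,0,-1,0,0,0,0,0,0,0,0,0,0,0,0,0,0,0,0,0]'
python3 - <<'E'
from h import *
t=eyes.read_camera("top"); w=eyes.read_camera("wrist"); s=eyes.read_camera("scene")
a=cv2.resize(w,(400,300)); b=cv2.resize(s[150:450,130:530],(400,300)); 
cv2.imwrite("pics/m1.png",np.vstack([np.hstack([a,b]),cv2.resize(t[240:390,170:370],(400,300),interpolation=3) .repeat(1,1) if 0 else np.hstack([cv2.resize(t[240:390,170:370],(400,300),interpolation=3),cv2.resize(t[170:350,300:540],(400,300),interpolation=3)])])[:,:,::-1])
go([.4525,.0519,.20],50)
E
```

```text
clock: 9.98
tcp_pos: [0.4384, 0.2261, 0.0966]
orientation: [-0.0, 0.343, 0.939, -0.0]
wrist_force: [0.2, 0.4, 0.1]
finger_gap: 0.0727
grip_force: 0.0
clock: 10.4
tcp_pos: [0.4378, 0.226, 0.1997]
orientation: [-0.001, 0.343, 0.939, -0.001]
wrist_force: [0.4, 0.4, 0.8]
finger_gap: 0.0729
grip_force: 0.0
clock: 10.82
tcp_pos: [0.4375, 0.226, 0.2071]
orientation: [-0.001, 0.343, 0.939, -0.001]
wrist_force: [-0.4, -0.3, -0.0]
finger_gap: 0.0722
grip_force: 0.0
tcp [0.4379 0.2261 0.2076] yaw 49.9 turn -0.002 shift [-12.32 -12.4    0.77]
```

View pics/m1.png

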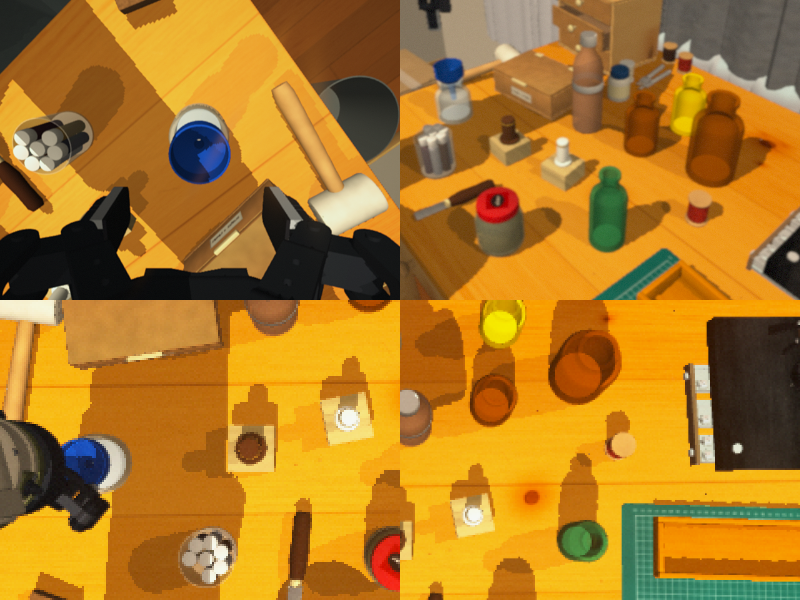

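Funnel is seated in the jar; bottles still stand. Next is the large stopper.

```bash
python3 -m inch '[-2.46,-2.48,0.2,0,-2.46,-2.48,0.2,0,-2.46,-2.48,0.2,0,-2.46,-2.48,0.2,0,-2.46,-2.48,0,0]' 0.3
python3 -m inch '[0,0,1.5,0,0,0,1.5,0,0,0,1.5,0,0,0,0,0,0,0,0,0]'
python3 -m inch '[0,0,0,0,0,0,0,0,0,0,0,0,0,0,0,0,0,0,0,0]'
python3 - <<'E'
from h import *
w=cam("wrist"); a=eyes.read_camera("wrist"); print(proj(w,[.4525,.0519,.077]))
go([.4525,.0519,.055],50)
u,v=map(int,proj(w,[.4525,.0519,.077]))
cv2.imwrite("pics/w5.png",cv2.resize(a[v-75:v+75,u-100:u+100,::-1],(800,600),interpolation=3)); print(u-100,v-75)
E
```

```text
clock: 11.38
tcp_pos: [0.4521, 0.0509, 0.1999]
orientation: [-0.001, 0.342, 0.94, -0.0]
wrist_force: [-0.2, 0.8, 0.6]
finger_gap: 0.0553
grip_force: 0.0
clock: 11.8
tcp_pos: [0.4518, 0.0522, 0.155]
orientation: [-0.001, 0.343, 0.939, -0.0]
wrist_force: [-0.0, -0.8, 1.2]
finger_gap: 0.0552
grip_force: 0.0
clock: 12.22
tcp_pos: [0.4531, 0.0524, 0.1563]
orientation: [0.0, 0.343, 0.939, 0.0]
wrist_force: [0.7, 0.3, 0.4]
finger_gap: 0.0556
grip_force: 0.0
(np.float64(311.68194031048193), np.float64(255.36843965112055))
tcp [0.453  0.0524 0.1562] yaw 49.9 turn -0.001 shift [ 1.000e-02 -8.000e-02  1.012e+01]
211 180
```

View pics/w5.png

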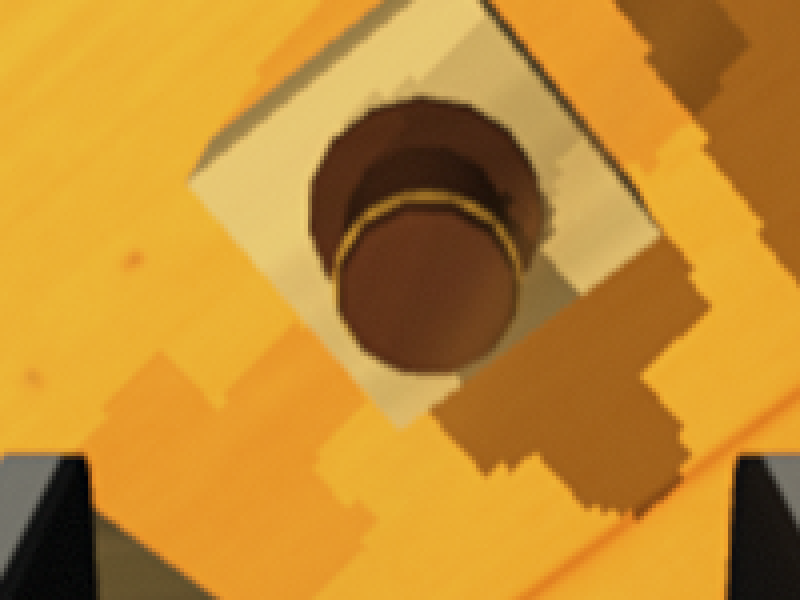

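The large knob top is at (318,251), about 2 mm off in tool x and y. Correct, descend, grip.

```bash
python3 -m inch '[0.15,0.2,1.8,0,0,0,2,0,0,0,2,0,0,0,2,0,0,0,1.5,0]'
python3 -m inch '[0,0,0.4,0,0,0,0,0,0,0,0,0,0,0,0,0,0,0,0,0]'
python3 -m inch '[0,0,0,0,0,0,0,0,0,0,0,0,0,0,0,0,0,0,0,0]' -0.35 20
python3 -m inch '[0,0,0,0,0,0,0,0,0,0,0,0,0,0,0,0,0,0,0,0]' -1 30
python3 -m inch '[0,0,0,0,0,0,0,0,0,0,0,0,0,0,0,0,0,0,0,0]'
python3 - <<'E'
from h import *
go([.4525,.0519,.0577],50); w=cam("wrist"); print(at(w,318,251.3,.077))
E
```

```text
clock: 12.68
tcp_pos: [0.4524, 0.0549, 0.0615]
orientation: [-0.0, 0.343, 0.939, -0.0]
wrist_force: [0.1, -0.6, -1.3]
finger_gap: 0.0555
grip_force: 0.0
clock: 13.1
tcp_pos: [0.454, 0.0547, 0.0599]
orientation: [0.001, 0.343, 0.939, 0.0]
wrist_force: [0.2, -0.2, 0.6]
finger_gap: 0.0551
grip_force: 0.0
clock: 13.52
tcp_pos: [0.453, 0.0548, 0.0589]
orientation: [0.0, 0.343, 0.939, 0.0]
wrist_force: [-0.5, -0.1, -0.5]
finger_gap: 0.0279
grip_force: 0.0
clock: 13.93
tcp_pos: [0.453, 0.0548, 0.0589]
orientation: [0.0, 0.343, 0.939, 0.0]
wrist_force: [-0.2, 0.1, 3.5]
finger_gap: 0.023
grip_force: 29.3
clock: 14.35
tcp_pos: [0.453, 0.0548, 0.0589]
orientation: [0.0, 0.343, 0.939, 0.0]
wrist_force: [-1.0, -0.4, 5.1]
finger_gap: 0.0231
grip_force: 29.4
tcp [0.453  0.0548 0.0589] yaw 49.9 turn -0.002 shift [-0.14 -0.25  0.12]
[0.42921626 0.07663631 0.077     ]
```

```bash
python3 -m inch '[0,0,-1,0,0,0,-1.5,0,0,0,-2.5,0,0,0,-3.3,0,0,0,-3.3,0]'
python3 -m inch '[0,0,-3.3,0,0,0,0,0,0,0,0,0,0,0,0,0,0,0,0,0]'
python3 - <<'E'
from h import *
go([.6405,-.085,.21],50)
E
```

```text
clock: 14.77
tcp_pos: [0.4518, 0.0548, 0.1749]
orientation: [-0.001, 0.343, 0.939, -0.0]
wrist_force: [0.8, 0.1, 0.1]
finger_gap: 0.0232
grip_force: 29.5
clock: 15.18
tcp_pos: [0.4519, 0.0548, 0.2061]
orientation: [-0.001, 0.343, 0.939, -0.0]
wrist_force: [-0.5, -0.5, -0.2]
finger_gap: 0.0229
grip_force: 29.5
tcp [0.4519 0.0548 0.2061] yaw 49.9 turn -0.002 shift [-23.44   1.41  -0.45]
```

```bash
python3 -m inch '[-3.3,0.2,0,0,-3.3,0.2,0,0,-3.3,0.2,0,0,-3.3,0.2,0,0,-3.3,0.2,0,0]'
python3 -m inch '[-3.4,0.4,0,0,0,0,0,0,0,0,0,0,0,0,0,0,0,0,0,0]'
python3 -m inch '[0,0,0,0,0,0,0,0,0,0,0,0,0,0,0,0,0,0,0,0]'
python3 - <<'E'
from h import *
w=cam("wrist"); a=eyes.read_camera("wrist"); q=[.6405,-.085,.112]; print(proj(w,q))
go([.6405,-.085,.2],50); t,M=tcp(); print("foot axis",proj(w,t+M[:,2]*.051))
cv2.imwrite("pics/w6.png",cv2.resize(a[170:470,120:520,::-1],(800,600),interpolation=3))
E
```

```text
clock: 15.6
tcp_pos: [0.5857, -0.0447, 0.2056]
orientation: [-0.002, 0.343, 0.939, -0.0]
wrist_force: [0.5, -0.4, -0.5]
finger_gap: 0.0231
grip_force: 29.5
clock: 16.02
tcp_pos: [0.6128, -0.0619, 0.2068]
orientation: [-0.001, 0.343, 0.94, -0.0]
wrist_force: [0.3, 0.0, 0.6]
finger_gap: 0.0232
grip_force: 29.5
clock: 16.43
tcp_pos: [0.6141, -0.0625, 0.2082]
orientation: [0.0, 0.343, 0.939, 0.0]
wrist_force: [0.1, 0.4, -1.0]
finger_gap: 0.023
grip_force: 29.5
(np.float64(312.8034576814764), np.float64(304.3978697782607))
tcp [ 0.6141 -0.0626  0.2081] yaw 49.9 turn -0.001 shift [-3.46 -0.02  0.81]
foot axis (np.float64(313.0946610304647), np.float64(274.86965881402233))
```

View pics/w6.png

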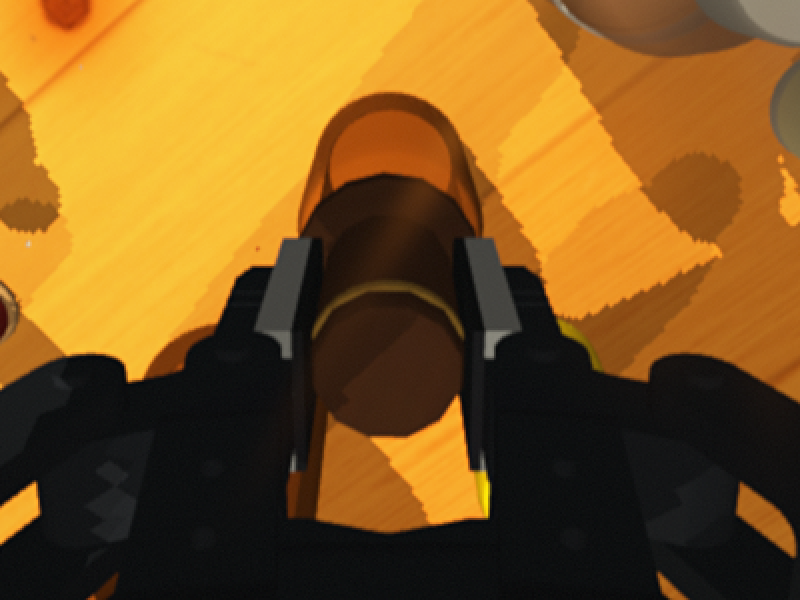

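The held knob is centred at full-image column 314 and the amber bottle's body at about 315. The mouth is hidden behind the stopper. I've now used up my picture views, so the rest goes by numbers. The funnel's grip pose gives the bottle axis.

```bash
python3 -m inch '[-1.7,0.03,0,0,-1.7,0.03,0,0,0,0,0,0,0,0,0,0,0,0,0,0]'
python3 -m inch '[0,0,1.3,0,0,0,1.2,0,0,0,1.0,0,0,0,0,0,0,0,0,0]'
python3 - <<'E'
from h import *
go([.6412,-.0845,.160],50)
E
```

```text
clock: 16.9
tcp_pos: [0.64, -0.0838, 0.2075]
orientation: [-0.001, 0.343, 0.939, 0.0]
wrist_force: [-0.4, 0.8, 0.2]
finger_gap: 0.0233
grip_force: 29.5
clock: 17.32
tcp_pos: [0.6397, -0.0836, 0.1723]
orientation: [-0.001, 0.343, 0.939, -0.0]
wrist_force: [-0.7, -0.4, 0.4]
finger_gap: 0.023
grip_force: 29.5
tcp [ 0.6397 -0.0836  0.1723] yaw 49.9 turn -0.001 shift [-0.17  0.03  1.23]
```

```bash
python3 -m inch '[-0.15,0.03,0,0,0,0,0.4,0,0,0,0.4,0,0,0,0.4,0,0,0,0.3,0]'
python3 -m inch '[0,0,0.3,0,0,0,0,0,0,0,0,0,0,0,0,0,0,0,0,0]'
python3 - <<'E'
from h import *
go([.6412,-.0845,.139],50); print(get_state()["ft_torque"],get_state()["wrist_force"])
E
```

```text
clock: 17.73
tcp_pos: [0.6418, -0.0849, 0.1573]
orientation: [-0.0, 0.343, 0.939, 0.0]
wrist_force: [-0.3, -0.4, -0.6]
finger_gap: 0.0233
grip_force: 29.5
clock: 18.15
tcp_pos: [0.6421, -0.0849, 0.155]
orientation: [0.0, 0.343, 0.939, 0.0]
wrist_force: [0.1, 0.1, 0.2]
finger_gap: 0.0229
grip_force: 29.5
tcp [ 0.6421 -0.0849  0.155 ] yaw 49.9 turn -0.002 shift [ 0.09 -0.02  1.6 ]
[ 0.02780285 -0.02751337 -0.02397085] [0.05868838 0.10725422 0.19951462]
```

The foot is 8 mm inside the bore with no force. Continue.

```bash
python3 -m inch '[0.08,0,0.3,0,0,0,0.3,0,0,0,0.3,0,0,0,0.3,0,0,0,0.1,0]'
python3 -m inch '[0,0,0.1,0,0,0,0,0,0,0,0,0,0,0,0,0,0,0,0,0]'
```

```text
clock: 18.57
tcp_pos: [0.6412, -0.0844, 0.1411]
orientation: [-0.0, 0.343, 0.939, -0.0]
wrist_force: [0.2, -0.4, -0.4]
finger_gap: 0.0228
grip_force: 29.5
clock: 18.98
tcp_pos: [0.6413, -0.0844, 0.1409]
orientation: [0.0, 0.343, 0.939, 0.0]
wrist_force: [-0.1, -0.1, -1.2]
finger_gap: 0.0226
grip_force: 29.5
```

```bash
python3 -m inch '[0,0,0.1,0,0,0,0.1,0,0,0,0,0,0,0,0,0,0,0,0,0]'
python3 - <<'E'
from h import *
go([.6412,-.0845,.139],50)
E
```

```text
clock: 19.4
tcp_pos: [0.6415, -0.0844, 0.139]
orientation: [0.0, 0.343, 0.939, 0.0]
wrist_force: [0.1, -0.1, 2.5]
finger_gap: 0.0232
grip_force: 29.6
tcp [ 0.6415 -0.0844  0.139 ] yaw 49.9 turn -0.002 shift [ 0.02 -0.02 -0.  ]
```

Flange contact is at the expected height. Press slightly, release, lift.

```bash
python3 -m inch '[0,0,0.1,0,0,0,0,0,0,0,0,0,0,0,0,0,0,0,0,0]'
python3 -m inch '[0,0,0,0,0,0,0,0,0,0,0,0,0,0,0,0,0,0,0,0]' 0.0
python3 -m inch '[0,0,-1,0,0,0,-2,0,0,0,-2.5,0,0,0,-2.5,0,0,0,0,0]'
python3 -m inch '[0,0,0,0,0,0,0,0,0,0,0,0,0,0,0,0,0,0,0,0]'
python3 - <<'E'
from h import *
go([.4844,-.0525,.156],50)
w=cam("wrist"); print(proj(w,[.6413,-.0844,.157]))
a=eyes.read_camera("wrist"); cv2.imwrite("pics/w7.png",a[:,:,::-1])
E
```

```text
clock: 19.82
tcp_pos: [0.6416, -0.0845, 0.139]
orientation: [0.001, 0.343, 0.939, 0.0]
wrist_force: [-0.8, -0.4, 5.9]
finger_gap: 0.0231
grip_force: 30.2
clock: 20.23
tcp_pos: [0.6411, -0.0843, 0.1374]
orientation: [-0.0, 0.343, 0.939, 0.0]
wrist_force: [0.3, 0.2, 0.1]
finger_gap: 0.0427
grip_force: 0.0
clock: 20.65
tcp_pos: [0.6437, -0.085, 0.2244]
orientation: [0.005, 0.343, 0.939, 0.0]
wrist_force: [1.0, -0.8, 0.6]
finger_gap: 0.0427
grip_force: 0.0
clock: 21.07
tcp_pos: [0.6407, -0.0842, 0.2167]
orientation: [-0.001, 0.343, 0.939, -0.0]
wrist_force: [0.5, 0.3, -0.4]
finger_gap: 0.0427
grip_force: 0.0
tcp [ 0.6407 -0.0842  0.2167] yaw 49.9 turn -0.002 shift [14.01 -7.61  6.1 ]
(np.float64(313.8351768989613), np.float64(269.72232074493013))
```

```bash
python3 -m inch '[3.5,-1.9,0,0,3.5,-1.9,0,0,3.5,-1.9,0,0,3.5,-1.9,0,0,0,0,0,0]'
python3 -m inch '[0,0,2,0,0,0,2,0,0,0,2,0,0,0,0,0,0,0,0,0]' 0.2
python3 -m inch '[0,0,0,0,0,0,0,0,0,0,0,0,0,0,0,0,0,0,0,0]'
python3 - <<'E'
from h import *
w=cam("wrist"); a=eyes.read_camera("wrist"); q=[.4842,-.0522,.077]; u,v=proj(w,q); print(u,v)
go([.4842,-.0522,.059],50)
g=a.min(2); x0,y0=int(u)-60,int(v)-60
c=g[y0:y0+110,x0:x0+120]; cv2.imwrite("pics/sm.png",c)
m=cv2.medianBlur(c,3)
ci=cv2.HoughCircles(cv2.resize(m,None,fx=4,fy=4,interpolation=3),cv2.HOUGH_GRADIENT,1,30,param1=120,param2=20,minRadius=60,maxRadius=110)
print("knob r exp px",.010*w[2]/ .21)
print(None if ci is None else (ci[0]/4+[x0,y0,0]).round(1)[:6])
b=((c>150)*9).astype(int)
for r in b[::5,::3]: print(''.join('#' if k else '.' for k in r))
print(x0,y0)
E
```

```text
clock: 21.53
tcp_pos: [0.4755, -0.0494, 0.2155]
orientation: [-0.006, 0.343, 0.939, -0.0]
wrist_force: [-1.2, 1.9, -0.4]
finger_gap: 0.0432
grip_force: 0.0
clock: 21.95
tcp_pos: [0.4844, -0.0521, 0.1571]
orientation: [-0.001, 0.343, 0.939, -0.0]
wrist_force: [0.5, -0.2, -0.4]
finger_gap: 0.0511
grip_force: 0.0
clock: 22.37
tcp_pos: [0.4857, -0.0525, 0.1584]
orientation: [0.001, 0.343, 0.939, 0.0]
wrist_force: [-0.9, -0.2, -1.0]
finger_gap: 0.0512
grip_force: 0.0
311.72755479474125 251.97177609172485
tcp [ 0.4856 -0.0524  0.1583] yaw 49.9 turn -0.002 shift [ 0.13 -0.08  9.92]
knob r exp px 20.509316499733394
[[309.9 256.9  17.1]
 [310.4 236.4  22.7]
 [304.4 247.4  27.4]
 [312.4 248.6  25.1]
 [309.4 264.4  23.8]
 [302.4 256.4  24.8]]
........................................
........................................
........................................
........................................
........................................
.................######.................
..............############..............
.............####.......###.............
.............###.........###............
.............##...........##............
.............##..######.................
.............#.##########...............
..............############..............
..............############..............
...............###########..............
...............##########...............
.................######.................
........................................
........................................
........................................
........................................
........................................
251 191
```

```bash
python3 - <<'E'
from h import *
c=cv2.imread("pics/sm.png",0)
for r in c[40:95:3,36:90:3]: print(' '.join('%3d'%k for k in r))
E
```

```text
116 223 221 164 136 141 138 134 128 116 105  92  68 157 190 160  71  98
125 221 221 136 139 144 134 112 105 106 103  93  71 115 188 183  81 103
133 220 216 135 119  60  67 106 114  77  42  67  71  82 203 205  62 106
131 221 203 105 103 159 171 197 203 159 125  89  39  60 148 180  58  75
101 220 159 109 186 223 223 223 222 222 218 184  76  33 128  91  62  99
103 167  91 190 224 222 222 222 220 219 217 214 171  59 123  64  64  83
101  99 129 223 222 223 222 221 220 218 215 213 208 122  68  61  64  84
103  97 180 223 223 221 222 219 218 216 213 211 206 174  37  64  64  62
105 103 215 223 223 221 220 217 216 214 213 208 206 190  51  63  64  62
111 105 211 222 220 220 218 216 214 212 210 207 205 192  48  62  63  61
113 113 141 223 219 218 217 216 212 212 209 206 199 165  58  62  60  61
115 115 104 220 218 217 215 213 212 208 207 203 194 100  61  62  60  56
 97 112 111 133 216 216 214 211 209 209 204 194 148  57  61  59  59  35
 39  77 109 102 133 206 209 209 207 200 192 133  56  59  60  60  38  31
 40  41  54 100 104 106 119 155 161 128  97  55  59  59  60  40  31  28
 43  42  42  45  93 107 107 104 100  97  95  89  58  62  43  35  30  21
 40  41  41  41  42  75 105 100  98  95  92  91  92  47  36  31  22  20
 41  40  42  44  43  40  61  98  94  92  92  92  67  34  29  24  23  23
 40  39  39  39  42  43  43  47  85  92  92  79  34  30  25  25  24  23
```

```bash
python3 - <<'E'
from h import *
p=at(cam("wrist"),309.7,256.5,.077); print(p); go([p[0],p[1],.059])
E
```

```text
[ 0.48520929 -0.05451836  0.077     ]
tcp [ 0.4856 -0.0524  0.1583] yaw 49.9 turn 0.0 shift [-0.1  -0.19  9.93]
```

```bash
python3 -m inch '[-0.1,-0.2,1.8,0,0,0,2,0,0,0,2,0,0,0,2,0,0,0,1.5,0]' 0.1
python3 -m inch '[0,0,0.5,0,0,0,0,0,0,0,0,0,0,0,0,0,0,0,0,0]'
python3 -m inch '[0,0,0,0,0,0,0,0,0,0,0,0,0,0,0,0,0,0,0,0]' -0.45 20
python3 -m inch '[0,0,0,0,0,0,0,0,0,0,0,0,0,0,0,0,0,0,0,0]' -1 30
python3 -m inch '[0,0,0,0,0,0,0,0,0,0,0,0,0,0,0,0,0,0,0,0]'
```

```text
clock: 22.83
tcp_pos: [0.4842, -0.0544, 0.0635]
orientation: [-0.0, 0.343, 0.939, 0.0]
wrist_force: [1.0, 0.2, -0.5]
finger_gap: 0.0473
grip_force: 0.0
clock: 23.25
tcp_pos: [0.4858, -0.0548, 0.0609]
orientation: [0.001, 0.343, 0.939, 0.0]
wrist_force: [-0.7, 0.6, 0.6]
finger_gap: 0.0471
grip_force: 0.0
clock: 23.67
tcp_pos: [0.4848, -0.0545, 0.0599]
orientation: [0.0, 0.343, 0.939, 0.0]
wrist_force: [0.0, 0.3, -0.3]
finger_gap: 0.0233
grip_force: 0.0
clock: 24.08
tcp_pos: [0.4848, -0.0545, 0.0599]
orientation: [0.0, 0.343, 0.939, 0.0]
wrist_force: [-0.7, -0.4, 2.1]
finger_gap: 0.0188
grip_force: 29.3
clock: 24.5
tcp_pos: [0.4848, -0.0545, 0.0599]
orientation: [0.0, 0.343, 0.939, 0.0]
wrist_force: [0.0, 0.3, 4.1]
finger_gap: 0.019
grip_force: 29.3
```

```bash
python3 -m inch '[0,0,-1,0,0,0,-1.5,0,0,0,-3,0,0,0,-4,0,0,0,-4,0]'
python3 -m inch '[0,0,-3.5,0,0,0,0,0,0,0,0,0,0,0,0,0,0,0,0,0]'
python3 - <<'E'
from h import *
go([.41,-.168,.23],50)
E
```

```text
clock: 24.92
tcp_pos: [0.4835, -0.0542, 0.1958]
orientation: [-0.001, 0.343, 0.939, -0.0]
wrist_force: [2.4, -0.5, -0.9]
finger_gap: 0.0192
grip_force: 29.4
clock: 25.33
tcp_pos: [0.4838, -0.0542, 0.2284]
orientation: [-0.001, 0.343, 0.939, -0.0]
wrist_force: [-0.1, 1.1, -0.8]
finger_gap: 0.0191
grip_force: 29.4
tcp [ 0.4838 -0.0542  0.2284] yaw 49.9 turn -0.002 shift [ -1.66 -13.46  -0.15]
```

```bash
python3 -m inch '[-0.4,-3.3,0,0,-0.4,-3.4,0,0,-0.4,-3.4,0,0,-0.4,-3.4,0,0,0,0,0,0]'
python3 -m inch '[0,0,0,0,0,0,0,0,0,0,0,0,0,0,0,0,0,0,0,0]'
python3 - <<'E'
from h import *
go([.448,-.1995,.21],50)
w=cam("wrist"); a=eyes.read_camera("wrist"); u,v=proj(w,[.448,-.1995,.126]); print(u,v,"r out/in",.0155*431/.24,.0095*431/.24)
cv2.imwrite("pics/g.png",a[:,:,::-1])
x0,y0=int(u)-48,int(v)-66; print(x0,y0)
for r in a[y0:y0+120:4,x0:x0+100:3,1]: print(' '.join('%3d'%k for k in r))
E
```

```text
clock: 25.75
tcp_pos: [0.4067, -0.1712, 0.228]
orientation: [-0.002, 0.345, 0.938, -0.001]
wrist_force: [1.1, -0.9, 0.3]
finger_gap: 0.0189
grip_force: 29.7
clock: 26.17
tcp_pos: [0.4104, -0.1672, 0.2295]
orientation: [-0.0, 0.342, 0.94, 0.0]
wrist_force: [-0.2, 0.1, -0.6]
finger_gap: 0.019
grip_force: 29.7
tcp [ 0.4104 -0.1672  0.2295] yaw 50.0 turn 0.0 shift [-4.96 -0.06  1.95]
312.1820026412069 322.4300522076892 r out/in 27.83541666666667 17.06041666666667
264 256
167 163 161 167 167 168 102  69  69 105 102 103 103 104 104 103 103 103 103 102 103 103 105 105  78  65  60  76 135 138 160 163 159 159
166 169 170 166 165 169  78  72  60 103 101 102 103 105 104 105 105 104 104 104 103 105 105 108  97  63  53  73  87 161 160 158 157 156
166 167 165 164 163 158  77  76  46 105 104 107 106 108 107 109 109 102 112 108 107 108 109 107  90  59  49  65  91  88 162 158 157 157
165 165 164 165 166 113  81  83  34 105 109 118 168 202 209 205 208 205 205 202 164 129 110 109  76  55  46  49  92  89  84 152 159 157
167 165 166 164 166  79  83  85  45 119 184 217 234 232 229 228 228 227 224 222 223 
[... 2751 characters left out ...]
  32  39  21  18  18
 24  23  21  23  32  29  51 119 121 121 120 121 119 142 235 235 235 235 234 234 235 235 235 234 234 233 232  62  18  32  25  20  19  21
 24  23  21  26  29  27  24 117 119 121 121 120 156 158 155 214 234 234 234 234 234 235 234 234 235 230 223  13  24  33  23  18  17  18
 25  27  23  28  28  27  18  78 116 119 119 119 118 154 158 153 213 236 234 234 234 234 235 235 232 227 132  12  22  33  24  19  20  18
 24  25  25  24  26  22  13 145 116 118 120 124 153 158 157 155 157 176 236 234 235 234 234 234 230 221 138   9  27  32  22  17  16  21
 25  22  23  20  23  19   7 149 157 127 152 160 158 158 158 157 156 157 155 235 234 234 232 228 206 154 152  10  24  33  19  20  17  19
```

The stopper hides the mouth from this side. I'll pass over to the far side and look from there.

```bash
python3 -m inch '[-2.1,0,0,0,-2.1,0,0,0,-2.1,0,0,0,-2.1,0,0,0,0,0,0,0]'
python3 -m inch '[0,0,0,0,0,0,0,0,0,0,0,0,0,0,0,0,0,0,0,0]'
python3 - <<'E'
from h import *
go([.448,-.1995,.21],50)
w=cam("wrist"); a=eyes.read_camera("wrist"); u,v=proj(w,[.448,-.1995,.126]); print(u,v)
cv2.imwrite("pics/g2.png",a[:,:,::-1])
x0,y0=int(u)-48,int(v)-50; print(x0,y0)
print('    ',' '.join('%3d'%k for k in range(x0,x0+100,3)))
for y in range(y0,y0+100,4): print('%4d '%y,' '.join('%3d'%k for k in a[y,x0:x0+100:3,1]))
E
```

```text
clock: 26.63
tcp_pos: [0.4773, -0.2241, 0.2294]
orientation: [0.001, 0.343, 0.939, -0.0]
wrist_force: [1.1, -0.2, -0.0]
finger_gap: 0.019
grip_force: 29.7
clock: 27.05
tcp_pos: [0.4739, -0.2217, 0.23]
orientation: [0.0, 0.343, 0.939, 0.0]
wrist_force: [-0.7, -0.3, -0.2]
finger_gap: 0.019
grip_force: 29.7
tcp [ 0.4739 -0.2217  0.23  ] yaw 49.9 turn -0.001 shift [3.41 0.03 2.  ]
313.91734893608725 182.8464223096904
265 132
     265 268 271 274 277 280 283 286 289 292 295 298 301 304 307 310 313 316 319 322 325 328 331 334 337 340 343 346 349 352 355 358 361 364
 132  171 172 171 171 172 173 172 170 173 175 174 147 114  87  73  74  73  71  73  75  92 144 153 151 152 150 147 148 151 149 150 150 147 144
 136  172 170 172 172 171 172 171 173 174 170  95  85  85  92  97  98 100  93  92  83  75  72  71 138 152 148 150 151 148 149 150 148 145 147
 140  168 170 174 172 170 170 171 173 124  95 102 117 112 107 120 124 125 123 122 115 107 101  86  75  84 149 152 151 150 149 146 146 144 143
 144  172 172 173 173 175 174 170  98 111 122 114 115 124 124 126 124 124 121 121 121 121 118 104 102  84  6
[... 2315 characters left out ...]
 169 169 170 170 168 168 168 166 170 149  95  93  96  92  88  88  85  77  78  73  66  82  93  94  94  95  94  96  96  97 101 102  99
 216  167 169 169 167 169 169 168 170 169 169 171 173 171 164 153 140  77  83  85  94  97  96  95  95  95  95  97  94  94  96 100 101 101  99
 220  171 169 168 168 168 168 169 166 167 172 171 167 167 168 170 172 169  94  96  95  94  95  96  95  96  95  93  95  98 101 101 103 101  97
 224  110 172 169 169 170 169 169 169 171 170 169 170 170 172 172 171 171 173  92  96  96  96  95  93  95  94  97 100 100 100 101 101  98  95
 228  104 104 168 170 169 171 172 171 169 171 170 170 171 171 170 169 168 170 106  96  95  96  96  95  96  96  97  99 101 103 101  96  95  97
```

```bash
cat > fit.py <<'E'
from h import *
def fit(img,w,c0,circs,rng=.008):
    g=cv2.GaussianBlur(cv2.cvtColor(img,cv2.COLOR_RGB2GRAY).astype(np.float32),(0,0),1)
    G=cv2.magnitude(cv2.Sobel(g,5,1,0),cv2.Sobel(g,5,0,1)); G=np.minimum(G,100)
    th=np.linspace(0,2*np.pi,90,endpoint=False); best=[]
    i,M,f=w
    for dx in np.arange(-rng,rng+1e-6,.0005):
        for dy in np.arange(-rng,rng+1e-6,.0005):
            P=np.vstack([np.c_[c0[0]+dx+r*np.cos(th),c0[1]+dy+r*np.sin(th),0*th+z] for r,z in circs])
            q=(P-i["xyz"])@M; u=q[:,0]/q[:,2]*f+i["cx"]; v=q[:,1]/q[:,2]*f+i["cy"]
            s=cv2.remap(G,u.astype(np.float32)[None],v.astype(np.float32)[None],1).mean()
            best.append((s,c0[0]+dx,c0[1]+dy))
    b=np.array(sorted(best)[::-1][:12]); return b
E
python3 - <<'E'
from fit import *
w=cam("wrist"); a=cv2.imread("pics/g2.png")[:,:,::-1].copy(); c0=(.448,-.1995)
for n,cs in dict(outer=[(.0155,.126)],bore=[(.0095,.126)],both=[(.0155,.126),(.0095,.126)],base=[(.027,0)],base2=[(.025,.003)],body=[(.027,.09)],inn=[(.0095,.081)]).items():
    b=fit(a,w,c0,cs); print(n,b[0].round(4),b.mean(0).round(4),b.std(0)[1:].round(4))
for n,r,z in [("rim",.0155,.126),("bore",.0095,.126),("shoulder",.027,.098),("base",.027,0),("borebot",.0095,.081)]:
    p=np.array([proj(w,[c0[0]+r*np.cos(t),c0[1]+r*np.sin(t),z]) for t in np.linspace(0,6.28,60)]); print(n,p.min(0).round(),p.max(0).round())
E
```

```text
outer [51.8721  0.44   -0.1915] [44.7972  0.4444 -0.203 ] [0.002  0.0051]
bore [44.1216  0.455  -0.207 ] [43.0775  0.4552 -0.2067] [0.0006 0.0006]
both [39.0438  0.443  -0.2055] [38.4302  0.4431 -0.2052] [0.0015 0.0004]
base [49.7103  0.447  -0.207 ] [49.3058  0.4478 -0.2026] [0.0006 0.0033]
base2 [65.3395  0.447  -0.1975] [64.4905  0.4466 -0.198 ] [0.001 0.001]
body [94.6534  0.448  -0.2   ] [87.3136  0.4478 -0.1998] [0.0005 0.0005]
inn [33.3195  0.4405 -0.203 ] [32.4847  0.4419 -0.2036] [0.0017 0.0012]
rim [286. 154.] [342. 210.]
bore [297. 165.] [331. 200.]
shoulder [270. 131.] [358. 219.]
base [282. 128.] [346. 194.]
borebot [299. 158.] [329. 187.]
```

The body outline fits sharply at (0.448, -0.200), so the green bottle's axis is settled. Insert.

```bash
python3 -m inch '[1.7,0,0,0,1.7,0,0,0,0,0,1.5,0,0,0,1.5,0,0,0,0,0]'
python3 -m inch '[0,0,1,0,0,0,0,0,0,0,0,0,0,0,0,0,0,0,0,0]'
python3 - <<'E'
from h import *
go([.4476,-.1997,.172],50)
E
```

```text
clock: 27.52
tcp_pos: [0.4467, -0.1991, 0.1977]
orientation: [-0.002, 0.343, 0.939, 0.0]
wrist_force: [-0.9, 0.6, -1.1]
finger_gap: 0.0189
grip_force: 29.7
clock: 27.93
tcp_pos: [0.4487, -0.2006, 0.1903]
orientation: [0.0, 0.343, 0.939, -0.0]
wrist_force: [-1.0, -0.5, 0.1]
finger_gap: 0.0189
grip_force: 29.7
tcp [ 0.4487 -0.2006  0.1903] yaw 49.9 turn -0.002 shift [ 0.14 -0.    1.83]
```

```bash
python3 -m inch '[0.12,0,0.5,0,0,0,0.4,0,0,0,0.4,0,0,0,0.3,0,0,0,0.2,0]'
python3 -m inch '[0,0,0,0,0,0,0,0,0,0,0,0,0,0,0,0,0,0,0,0]'
python3 - <<'E'
from h import *
go([.4476,-.1997,.1539],50); print(get_state()["ft_torque"],get_state()["wrist_force"])
E
```

```text
clock: 28.35
tcp_pos: [0.4471, -0.1993, 0.1711]
orientation: [-0.0, 0.343, 0.939, 0.0]
wrist_force: [0.1, 0.5, -1.0]
finger_gap: 0.0193
grip_force: 29.7
clock: 28.77
tcp_pos: [0.4475, -0.1996, 0.172]
orientation: [0.0, 0.343, 0.939, 0.0]
wrist_force: [-0.5, -0.4, 0.0]
finger_gap: 0.0189
grip_force: 29.7
tcp [ 0.4475 -0.1996  0.172 ] yaw 49.9 turn -0.002 shift [-0.02 -0.    1.81]
[-0.03220355  0.0733136  -0.05139626] [-0.46718848 -0.44299789  0.0226153 ]
```

```bash
python3 -m inch '[0,0,0.3,0,0,0,0.3,0,0,0,0.3,0,0,0,0.3,0,0,0,0.3,0]'
python3 -m inch '[0,0,0.15,0,0,0,0,0,0,0,0,0,0,0,0,0,0,0,0,0]'
python3 -m inch '[0,0,0.1,0,0,0,0.1,0,0,0,0.1,0,0,0,0,0,0,0,0,0]'
```

```text
clock: 29.18
tcp_pos: [0.4472, -0.1994, 0.1563]
orientation: [-0.0, 0.343, 0.939, 0.0]
wrist_force: [-0.5, 0.2, -1.5]
finger_gap: 0.0189
grip_force: 29.7
clock: 29.6
tcp_pos: [0.4475, -0.1996, 0.1555]
orientation: [0.0, 0.343, 0.939, 0.0]
wrist_force: [0.3, -0.2, -0.8]
finger_gap: 0.019
grip_force: 29.7
clock: 30.02
tcp_pos: [0.4479, -0.1999, 0.1538]
orientation: [0.001, 0.343, 0.939, -0.0]
wrist_force: [-1.9, 0.8, 9.3]
finger_gap: 0.019
grip_force: 30.6
```

Home at the expected height. Release, lift clear, then check.

```bash
python3 -m inch '[0,0,0,0,0,0,0,0,0,0,0,0,0,0,0,0,0,0,0,0]' -0.1
python3 -m inch '[0,0,-1,0,0,0,-2,0,0,0,-2.5,0,0,0,-2.5,0,0,0,0,0]'
python3 -m inch '[2,0,-1,0,2,0,0,0,2,0,0,0,0,0,0,0,0,0,0,0]'
python3 - <<'E'
from h import *
t=eyes.read_camera("top"); s=eyes.read_camera("scene"); cv2.imwrite("pics/tend.png",t[:,:,::-1]); cv2.imwrite("pics/send.png",s[:,:,::-1])
C=cam("scene"); hs=cv2.cvtColor(s,cv2.COLOR_RGB2HSV)
def comp(m,near):
    n,l,st,ce=cv2.connectedComponentsWithStats(m); k=1+np.argmin(np.hypot(*(ce[1:]-near).T)+1e3*(st[1:,4]<25)); return st[k].tolist(),ce[k].round(1)
def corners(p,r,z0,z1):
    q=np.array([proj(C,[p[0]+r*np.cos(a),p[1]+r*np.sin(a),z]) for a in np.linspace(0,6.28,60) for z in (z0,z1)]); return q.min(0).round(1),(q.max(0)-q.min(0)).round(1)
for n,m,p,r,z0,z1 in [("funnel",cv2.inRange(hs,(108,120,40),(126,255,255)),(.4384,.2262),.027,.092,.116),
  ("white knob",cv2.inRange(hs,(0,0,130),(180,70,255)),(.4479,-.1995),.010,.131,.171),
  ("dark knob",cv2.inRange(hs,(0,0,0),(180,255,75)),(.6413,-.0844),.012,.117,.157)]:
    print(n,comp(m,proj(C,[*p,(z0+z1)/2])),"expected",corners(p,r,z0,z1))
s0=cv2.imread("pics/scene0.png"); d=cv2.absdiff(s0,s[:,:,::-1]).max(2); d=((cv2.blur(d,(3,3))>35)*255).astype(np.uint8)
n,l,st,ce=cv2.connectedComponentsWithStats(d); print([x.tolist() for x in st[1:] if x[4]>25])
print(tcp()[0])
E
```

```text
clock: 30.43
tcp_pos: [0.4472, -0.1995, 0.152]
orientation: [-0.0, 0.343, 0.939, 0.0]
wrist_force: [-0.3, 1.1, 0.8]
finger_gap: 0.0385
grip_force: 0.0
clock: 30.85
tcp_pos: [0.4495, -0.2009, 0.2378]
orientation: [0.004, 0.343, 0.939, -0.001]
wrist_force: [0.1, -0.1, 0.7]
finger_gap: 0.0383
grip_force: 0.0
clock: 31.27
tcp_pos: [0.4011, -0.1605, 0.2428]
orientation: [0.0, 0.343, 0.939, -0.0]
wrist_force: [0.0, -0.7, 0.7]
finger_gap: 0.0385
grip_force: 0.0
funnel ([164, 209, 28, 24, 429], array([178.1, 219.9])) expected (array([162.8, 208.3]), array([31.3, 25. ]))
white knob ([330, 305, 20, 25, 368], array([339.4, 318.1])) expected (array([331.4, 291.5]), array([16.5, 33.8]))
dark knob ([364, 222, 19, 28, 336], array([373.3, 237.7])) expected (array([366. , 220.2]), array([15.9, 27.4]))
[[257, 23, 64, 15, 738], [249, 37, 73, 47, 1831], [259, 49, 18, 22, 255], [284, 80, 43, 30, 528], [257, 82, 20, 6, 38], [254, 89, 26, 12, 148], [283, 93, 19, 18, 181], [253, 111, 74, 158, 6834], [0, 174, 16, 84, 847], [221, 193, 29, 23, 408], [163, 208, 32, 27, 698], [342, 210, 23, 14, 199], [359, 219, 34, 32, 897], [333, 225, 23, 24, 352], [180, 239, 5, 9, 30], [219, 244, 21, 8, 96], [384, 249, 19, 28, 361], [466, 249, 88, 48, 2531], [215, 250, 35, 16, 189], [231, 265, 24, 31, 473], [175, 273, 15, 6, 60], [258, 272, 46, 25, 495], [315, 272, 40, 60, 1145], [209, 286, 9, 7, 51], [284, 286, 26, 31, 499], [90, 289, 57, 33, 514], [222, 288, 7, 12, 47], [389, 293, 30, 34, 441], [184, 311, 34, 24, 239], [394, 325, 54, 32, 636], [90, 329, 9, 14, 39], [159, 338, 24, 18, 146], [0, 353, 62, 54, 2333], [108, 359, 32, 51, 315], [196, 358, 11, 10, 82], [167, 387, 51, 93, 1055], [62, 459, 47, 21, 565]]
[ 0.40202562 -0.16129056  0.24256645]
```

```bash
python3 -m inch '[0,0,-2,0,2.5,2.5,0,0,2.5,2.5,0,0,2.5,2.5,0,0,2.5,2.5,0,0]'
python3 -m inch '[2.5,2.5,0,0,2.5,2.5,0,0,2.5,2.5,0,0,2.5,2.5,0,0,0,0,0,0]'
python3 -m inch '[0,0,0,0,0,0,0,0,0,0,0,0,0,0,0,0,0,0,0,0]'
python3 - <<'E'
from h import *
s=eyes.read_camera("scene"); t=eyes.read_camera("top"); cv2.imwrite("pics/tend2.png",t[:,:,::-1]); cv2.imwrite("pics/send2.png",s[:,:,::-1])
hs=cv2.cvtColor(s,cv2.COLOR_RGB2HSV)
m=cv2.inRange(hs,(0,0,120),(180,80,255))[275:345,315:365]
n,l,st,ce=cv2.connectedComponentsWithStats(m); print([(x.tolist(),c.round(1)) for x,c in zip(st[1:],ce[1:]) if x[4]>15],"offset 315 275")
# per-object image shift from start (phase correlation)
s0=cv2.imread("pics/scene0.png",0).astype(np.float32); s1=cv2.imread("pics/send2.png",0).astype(np.float32)
for nme,(x,y,w_,h_) in dict(green=(316,345,46,55),amber=(350,262,46,45),jar=(165,242,40,32),dye=(298,182,40,102),spool=(412,338,34,40),yellow=(402,224,36,62),big=(415,240,62,95)).items():
    T=s0[y:y+h_,x:x+w_]; r=cv2.matchTemplate(s1[y-8:y+h_+8,x-8:x+w_+8],T,cv2.TM_CCOEFF_NORMED); _,v,_,p=cv2.minMaxLoc(r); print(nme,round(v,2),p[0]-8,p[1]-8)
E
```

```text
clock: 31.78
tcp_pos: [0.39, -0.0193, 0.2623]
orientation: [0.0, 0.344, 0.939, 0.0]
wrist_force: [1.2, 0.0, 0.5]
finger_gap: 0.0386
grip_force: 0.0
clock: 32.2
tcp_pos: [0.3771, 0.1258, 0.2624]
orientation: [-0.0, 0.339, 0.941, 0.001]
wrist_force: [0.7, 0.0, 0.6]
finger_gap: 0.0382
grip_force: 0.0
clock: 32.62
tcp_pos: [0.3777, 0.1198, 0.2623]
orientation: [-0.0, 0.344, 0.939, -0.0]
wrist_force: [0.5, -0.7, 0.4]
finger_gap: 0.0384
grip_force: 0.0
[([18, 17, 16, 12, 141], array([25.5, 22.5])), ([14, 29, 21, 26, 399], array([24.3, 42.9]))] offset 315 275
green 1.0 0 0
amber 0.8 0 0
jar 0.97 0 0
dye 0.74 1 0
spool 0.99 0 0
yellow 0.9 1 0
big 1.0 0 0
```

All parts are where expected and nothing has shifted. Handing in.

```bash
python3 -c "
from workcell import env
print(env.hand_in())"
```

```text
the job is handed in; nothing more can be done
None
```

The job is handed in: the blue funnel stands in the clear jar, and the amber and green bottles are closed with their own stoppers, flanges on the rims. The bottles, jar and bystanders stayed where they were, though I viewed 11 pictures, one over the limit of 10.

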